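# Turn the tumbling mixer's filling stem straight up

## Task

The little tumbling mixer on the bench stopped with its filling stem pointing somewhere downward. Push its ball-ended spokes round with the fingertips, one spoke after another, until the short capped filling stem points straight up, ready to be opened, and leave the wheel standing there. Push gently and only push: do not grip the wheel, keep your fingers off the stem, and leave the beaker, the bottle and the syringe beside the mixer where they are.

Things in the scene. Friction and masses are not known exactly. Their poses are not given: they have to be found in the camera images.
- mixer: Mixer, bolted down: steel base plate 185 x 160 mm (top at 16 mm) with a white housing (68 x 92 mm, top at 166 mm) behind an upright spoked wheel. Origin on the bench straight below the wheel's hub, in the plane of the spokes; x along the axle, away from the robot (housing front is 44 mm behind the spoke plane), y to the left in the wheel's plane, z up.
- hub (a point): Centre of the wheel on its level axle, in the plane of the spokes, 140 mm above the bench; axes as the mixer's, not turning with the wheel. Wheel: drum of radius 32 mm, 50 mm thick, with six equal radial steel spokes 8 mm thick, 60 degrees apart, and no rim, so fingertips can come down between spokes from above and push them sideways.
- wheel (a joint): Wheel angle, rad: 0 (or a whole turn, 6.283) with the filling stem straight up; grows clockwise as the robot sees it (top moving to the robot's right, the mixer's -y). Turns both ways without stops against a steady friction of about 0.2 N m, is balanced and stays where it is left. Starts between 1.75 and 4.53.
- filling_stem: The filling stem on the drum: a steel tube 13 mm in diameter with a black ribbed cap 26 mm in diameter and 12 mm high, much shorter and thicker than the spokes, its top 62 mm from the axle. Origin on the axle in the plane of the spokes; z points along the stem outward, so z is straight up when the job is done.
- beaker: Loose glass beaker, 55 mm in diameter, 71 mm tall, to the left of the mixer; not to be disturbed. Origin at the centre of its underside.
- bottle: Loose brown bottle with a screw cap, 55 mm in diameter, 106 mm tall, to the right of the mixer; not to be disturbed. Origin at the centre of its underside.
- syringe: Loose syringe, 140 mm long and 17 mm thick, lying in front of the mixer; not to be disturbed. Origin at the middle of its underside.
- spoke_end (a point): Centre of the black ball (diameter 16 mm) at the end of one of the six equal spokes, 108 mm from the axle; turns with the wheel. This spoke is the next one counter-clockwise from the filling stem as the robot sees it, 30 degrees from it: the stem stands half-way between two spokes, so with the stem up they lean 30 degrees to either side.

How it is judged (in metres and radians):
On the way:
1. the fingers push a spoke while the stem still points well away from the top (contact force between the fingers and mixer above 0.3 N and angle between filling_stem's own z axis and vertical above 1 rad), for 0.1 s.
At the end, for the whole second after the job is handed in: The filling stem points straight up within 0.12 rad (7 degrees), the wheel is at rest, and the beaker, bottle and syringe are within 25 mm of where they stood (angle between filling_stem's own z axis and vertical below 0.12 rad and velocity of joint wheel between -0.05 and 0.05 rad/s and distance of each of beaker, bottle, syringe from where it was at the start of the episode below 0.025 m); the robot touches nothing.
It fails at once if the filling stem is touched (over 1 N from the fingers or any part of the arm) (contact force between any of the fingers, the arm and filling_stem above 1 N).
It fails at once if the wheel is gripped or shoved hard (over 20 N between the fingers and the mixer) (contact force between the fingers and mixer above 20 N).
It fails at once if the beaker, the bottle or the syringe is moved or lifted by more than 25 mm (distance of any of beaker, bottle, syringe from where it was at the start of the episode above 0.025 m).
It also fails if it takes over 64 s, if anything falls off the work surface, if the arm or the gripper's body presses on something with over 40 N, if the wrist force passes 120 N, or if a joint passes its speed limit or range.

## Robot

A 6-joint arm with a two-finger parallel gripper is mounted at the origin on a cart in front of the work surface, level with it; the furniture and walls round the work are solid. World frame = base frame: x ahead of the robot, y to its left, z up, the work surface at z = 0. Lengths are in m, angles in degrees, forces in N, time in s.
With the tool pointing down it reaches from about 0.25 to 0.725 m from the base axis. Payload 9.7 kg.
Tool frame: the origin (TCP) lies midway between the tips of the shut fingers; the grasp point (between the pads) lies bot.hold_point_z behind it (bot.hold_point_z is the distance from the TCP to the grasp point, in m); z points along the fingers, y is the line along which they close (so a half turn about z gives the same grasp; the last joint's range is limited). The gripper opens to 85 mm and grips with 20 to 120 N. Pads are 22 mm wide; open, the fingers measure 114 mm over their backs; the gripper's body (76 mm by 85 mm) begins 54 mm behind the grasp point. The pads swing forward as they close: fully open they stand 13 mm farther back than shut.
Start: joints at [76.49, 4.979, 10.078, 95.1, 0, 90], TCP at [0.128, 0.535, 0.231] pointing down, gripper open.
Joint ranges: [-179.16, 179.16], [-48.56, 103.87], [-65.8, 70.77], [-126.05, 130.52], [-82.76, 87.17], [-180, 180]. Speed limits (degrees/s): [127.2, 127.2, 147.25, 180, 180, 180].

## Interface

Orientations are given as [roll, pitch, yaw] about the fixed x, y, z axes, in that order (R = Rz(yaw) Ry(pitch) Rx(roll)).
In Python, from workcell import bot, camera, camera_model, ticket gives the robot as it stands.
- The arm moves only by the tool send_rows, never from a script. Its argument "targets" is text: rows parted by semicolons, each of 5 numbers parted by spaces: the shift along the tool's x, y, z in mm, then the turn about the tool's z in degrees, then the closure in counts, from 0 (fully open) to 255 (shut). A call has 1 to 20 rows; each row is the pose to reach, as a shift and turn from the pose commanded when the call began, along the tool's axes at that moment; what a row does not reach only later rows make up. A row lasts 1/8 s, in which the tool goes at most 62.5 mm and 10.7 degrees, less where a joint would pass 70% of its speed; a pose out of reach is approached as far as the arm can. A call with a gripper value outside its range is refused whole. The fingers move at their own pace and stop on an object; "newtons" is the grip in N (left out, the last holds). Time passes only in rows, so rows that repeat a pose let the fingers close. It gives the time, the measured TCP pose, the force, the opening and the grip force at its end, in the units of the state.
- bot.get_obs(): the state, without advancing time (a new reading comes with each control period).
- camera(name): name is "scene" or "side" or "wrist"; returns the picture (400x640x3 uint8, blue, green, red); there is no depth.
- camera_model(name): a dict with "K" (3x3 intrinsics, pixels), "pose" (4x4, takes a point from camera to world coordinates); the wrist camera has in their place "T_tool_cam" (4x4, takes a point from camera to tool coordinates, whose origin is the TCP and whose axes are the flange's). Camera axes: x right, y down, z forward; pixel columns grow to the right and rows downward; lengths in m; the calibration is good to about 2 mm. A picture is of the moment at which its call begins: read the wrist's pose just before it. camera_model takes no time and is no camera call.
- ticket.job_done(): hands the job in; it is judged then, once.
The state is a dict: "time": time; "q": joint angles; "qd": joint speeds; "joint_efforts": joint torques, N m; "ee_pos": TCP position; "tcp_rot": TCP orientation; "wrist_force": force on the tool from outside, world axes, zero at the start; "torque": the same for the moment, N m; "opening": finger opening in m; "grasp_force": force on a finger pad.
Only numpy, scipy, OpenCV 4.12 (cv2) and the standard library are available. Lean on these libraries where they do the work, as an engineer would, in place of code of your own. Each camera call takes 0.05 s, during which the arm holds its last target. There are 200 camera calls.

## Working session

There is one attempt and no reset: what is moved stays moved. The work goes in short steps, Python scripts to look and compute and a tool call to move; the robot and the scene stay as the last step left them, time stands still between calls to the robot, and variables do not carry over. Pictures are saved under pics/ and viewed, at most 10 in all, crops included, and the job is handed in when it is done.

Besides the shell and the picture viewer there is one more tool, called as a command line: name --argument value ..., lists and objects as JSON in quotes. send_rows: Moves the arm, as the interface text tells. Its arguments: {"type":"object","properties":{"targets":{"type":"string"},"newtons":{"type":"number"}},"required":["targets"]}

```bash
mkdir -p pics; ls; python3 - <<'E'
from workcell import bot, camera, camera_model, ticket
import cv2, numpy as np
np.set_printoptions(precision=4,suppress=True)
o=bot.get_obs(); print(o, bot.hold_point_z)
for n in("scene","side"):
    cv2.imwrite(f"pics/{n}0.png",camera(n)); m=camera_model(n); print(n,m["K"],m["pose"])
print(camera_model("wrist"))
E
```

```text
pics
{'time': 0.0, 'q': array([76.4868,  5.0135, 10.0335, 95.0992,  0.0001, 89.9989]), 'qd': array([-0.0229,  0.032 , -0.0575,  0.0497,  0.0093, -0.0532]), 'joint_efforts': array([ -0.0004, -52.0391,  46.4799,   0.0166,  -0.0001,  -0.    ]), 'ee_pos': array([0.1285, 0.5346, 0.2306]), 'tcp_rot': array([-179.9207,   -0.0001,  166.4878]), 'wrist_force': array([-0.337 , -0.4615,  0.8913]), 'torque': array([0.0814, 0.0316, 0.0462]), 'grasp_force': 0.0, 'opening': 0.08550320540155018} 0.0187
scene [[400.4179   0.     314.961 ]
 [  0.     400.4179 199.9584]
 [  0.       0.       1.    ]] [[ 0.7191 -0.6101  0.3326  0.1674]
 [-0.6949 -0.6325  0.3421 -0.3149]
 [ 0.0016 -0.4772 -0.8788  1.0378]
 [ 0.      0.      0.      1.    ]]
side [[409.0133   0.     325.2816]
 [  0.     409.0133 198.1384]
 [  0.       0.       1.    ]] [[-0.9702 -0.14    0.1978  0.3169]
 [-0.2412  0.4811 -0.8428  0.7338]
 [ 0.0229 -0.8654 -0.5006  0.5808]
 [ 0.      0.      0.      1.    ]]
{'K': array([[302.0891,   0.    , 321.8203],
       [  0.    , 302.0891, 204.46  ],
       [  0.    ,   0.    ,   1.    ]]), 'T_tool_cam': array([[ 0.0005, -0.9521, -0.3058,  0.0779],
       [ 1.    ,  0.0004,  0.0001, -0.    ],
       [-0.    , -0.3058,  0.9521, -0.1423],
       [ 0.    ,  0.    ,  0.    ,  1.    ]])}
```

View pics/scene0.png

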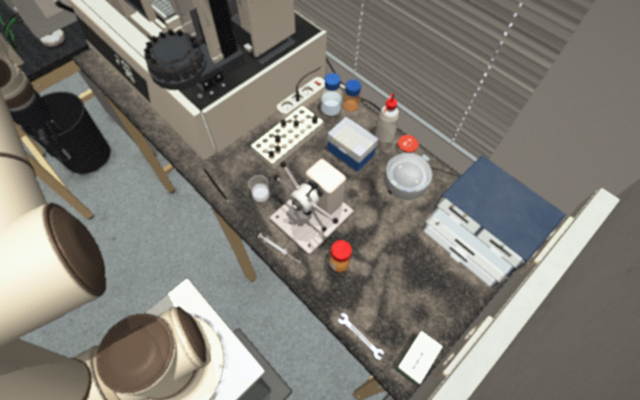

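View pics/side0.png

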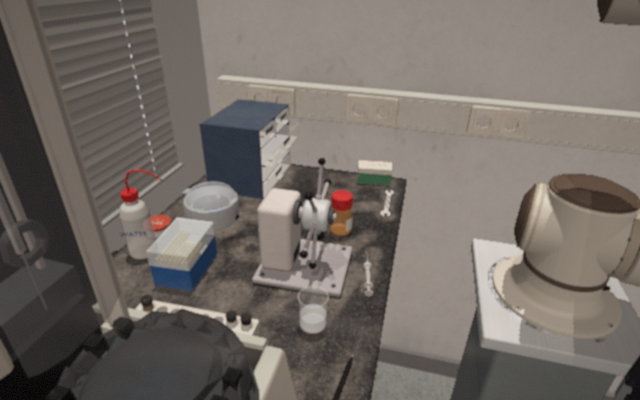

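The scene view shows the mixer near (312,205), with the beaker at (260,188), the bottle at (341,257) and the syringe at (275,245). In the side view the wheel is near (318,215). I'll enlarge both.

```bash
python3 - <<'E'
import cv2, numpy as np
a=cv2.imread("pics/scene0.png")[150:275,245:365]; b=cv2.imread("pics/side0.png")[150:300,250:370]
f=lambda i:cv2.resize(i,None,fx=400/i.shape[1],fy=400/i.shape[1],interpolation=cv2.INTER_CUBIC)
a,b=f(a),f(b); h=max(len(a),len(b)); c=np.zeros((h,800,3),np.uint8); c[:len(a),:400]=a; c[:len(b),400:]=b
cv2.imwrite("pics/crop0.png",c)
E
```

```text
(no output)
```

View pics/crop0.png

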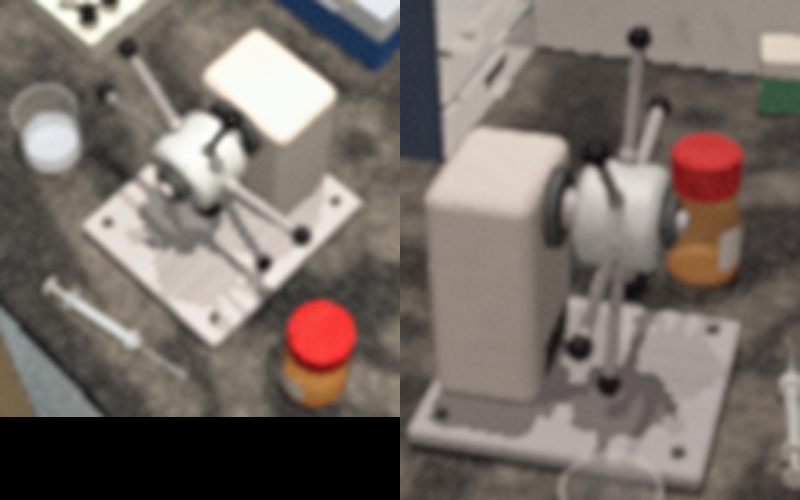

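```bash
cat > h.py <<'E'
import numpy as np
from workcell import bot, camera, camera_model, ticket
np.set_printoptions(precision=4,suppress=True)
def ray(n,uv):
    m=camera_model(n); d=m["pose"][:3,:3]@np.linalg.solve(m["K"],[*uv,1]); return m["pose"][:3,3],d/np.linalg.norm(d)
def onplane(n,uv,p,nrm):
    c,d=ray(n,uv); return c+d*(np.dot(p-c,nrm)/np.dot(d,nrm))
def onz(n,uv,z): return onplane(n,uv,np.array([0,0,z]),np.array([0,0,1.]))
def proj(n,X):
    m=camera_model(n); P=m["pose"]; x=m["K"]@(P[:3,:3].T@(np.asarray(X)-P[:3,3])); return x[:2]/x[2]
E
python3 - <<'E'
from h import *
S=lambda u,v:(245+u*.3,150+v*.3)
D=lambda u,v:(250+(u-400)*.3,150+v*.3)
L,B,R=[onz("scene",S(*p),.016) for p in((85,228),(213,345),(361,202))]
print("corners",L,B,R,"LB",np.linalg.norm(L-B),"BR",np.linalg.norm(R-B))
l2,b2,r2=[onz("side",D(*p),.016) for p in((412,432),(698,480),(740,320))]
print("side corners",l2,b2,r2,np.linalg.norm(l2-b2),np.linalg.norm(b2-r2))
T=[onz("scene",S(*p),.166) for p in((203,75),(258,30),(337,92),(285,141))]
print("housing top",*T, np.mean(T,0))
print(np.degrees(np.arctan2(*(R-B)[1::-1])),np.degrees(np.arctan2(*(L-B)[1::-1])),np.degrees(np.arctan2(*(l2-b2)[1::-1])),np.degrees(np.arctan2(*(r2-b2)[1::-1])))
print("beaker",onz("scene",S(52,150),0),"bottle top",onz("scene",S(321,325),.106),"syr",onz("scene",S(48,285),0),onz("scene",S(185,375),0))
E
```

```text
corners [0.4222 0.1276 0.016 ] [ 0.4277 -0.0243  0.016 ] [ 0.609  -0.0183  0.016 ] LB 0.15199430141661163 BR 0.1814255451675635
side corners [0.6005 0.1458 0.016 ] [0.4226 0.1402 0.016 ] [ 0.4279 -0.021   0.016 ] 0.1780235219087822 0.16131133696442126
housing top [0.5364 0.0985 0.166 ] [0.5963 0.0988 0.166 ] [0.5998 0.016  0.166 ] [0.5405 0.0131 0.166 ] [0.5683 0.0566 0.166 ]
1.919335454545878 92.07886992129563 1.794416689860963 -88.10337988038356
beaker [0.4557 0.2132 0.    ] bottle top [ 0.4737 -0.0944  0.106 ] syr [0.3686 0.1158 0.    ] [ 0.3974 -0.0227  0.    ]
```

```bash
python3 - <<'E'
from h import *
S=lambda u,v:(245+u*.3,150+v*.3)
D=lambda u,v:(250+(u-400)*.3,150+v*.3)
y=np.radians(1.9); ex=np.array([np.cos(y),np.sin(y),0]); ey=np.array([-np.sin(y),np.cos(y),0])
O=np.array([.490,.054,.14])
for n,f,ps in(("scene",S,((128,47),(107,94),(302,235),(263,262),(208,208),(215,150))),("side",D,((640,37),(659,105),(597,150),(608,383),(578,346),(635,285)))):
    for p in ps:
        X=onplane(n,f(*p),O,ex)-O; a=X@ey,X[2]
        print(n,p,"y,z",np.round(a,4),"r",round(np.hypot(*a),4),"cw angle",round(np.degrees(np.arctan2(-a[0],a[1])),1))
E
```

```text
scene (128, 47) y,z [0.0705 0.0876] r 0.1125 cw angle -38.8
scene (107, 94) y,z [ 0.1051 -0.0164] r 0.1063 cw angle -98.9
scene (302, 235) y,z [-0.1051  0.0273] r 0.1086 cw angle 75.4
scene (263, 262) y,z [-0.0692 -0.0746] r 0.1018 cw angle 137.2
scene (208, 208) y,z [-0.0078 -0.0638] r 0.0643 cw angle 173.0
scene (215, 150) y,z [-0.0173  0.0438] r 0.0471 cw angle 21.5
side (640, 37) y,z [-0.025   0.1042] r 0.1072 cw angle 13.5
side (659, 105) y,z [-0.0893  0.0266] r 0.0932 cw angle 73.4
side (597, 150) y,z [0.0784 0.0852] r 0.1158 cw angle -42.6
side (608, 383) y,z [ 0.0484 -0.0954] r 0.107 cw angle -153.1
side (578, 346) y,z [ 0.1193 -0.0135] r 0.1201 cw angle -96.5
side (635, 285) y,z [-0.0254 -0.0729] r 0.0772 cw angle 160.8
```

```bash
cat > fit.py <<'E'
from h import *
from scipy.optimize import least_squares
def fit(obs,x0=(.49,.054,18.),stem=None):
    # obs: (camera, pixel, nominal cw angle offset of that ball)
    ya=np.radians(1.9); ey=np.array([-np.sin(ya),np.cos(ya),0])
    def P(x,k,r=.108):
        a=np.radians(x[2]+k); return np.array([x[0],x[1],.14])-ey*r*np.sin(a)+np.array([0,0,r*np.cos(a)])
    f=lambda x:np.concatenate([proj(n,P(x,k))-uv for n,uv,k in obs])
    s=least_squares(f,x0,x_scale=(.01,.01,5),loss="soft_l1"); return s.x,f(s.x).reshape(-1,2)
E
python3 - <<'E'
from fit import *
S=lambda u,v:(245+u*.3,150+v*.3)
D=lambda u,v:(250+(u-400)*.3,150+v*.3)
o=[("scene",S(128,47),-60),("scene",S(107,94),-120),("scene",S(302,235),60),("scene",S(263,262),120),
("side",D(640,37),0),("side",D(659,105),60),("side",D(597,150),-60),("side",D(608,383),-180),("side",D(578,346),-120)]
print(*fit(o))
E
```

```text
[ 0.492   0.0575 19.2871] [[-0.1617  0.0122]
 [-0.4645 -0.7455]
 [-0.2651  0.138 ]
 [-0.1161  0.0902]
 [-0.2537 -0.565 ]
 [ 0.2435 -0.2252]
 [-0.5187  0.2746]
 [ 0.0614 -0.4792]
 [ 0.2775 -0.5255]]
```

send_rows --targets "0 0 -35 0 255; 0 0 -70 0 255; -40 -37 -70 6 255; -80 -74 -70 12 255; -120 -111 -70 18 255; -160 -148 -70 25 255; -200 -185 -70 31 255; -240 -222 -70 37 255; -280 -258 -70 43 255; -320 -294 -70 49 255; -360 -331 -70 56 255; -400 -368 -70 62 255; -440 -404 -70 68 255; -465 -427 -70 72 255; -483 -444 -70 74.6 255; -483 -444 -70 74.6 255; -483 -444 -70 74.6 255; -483 -444 -70 74.6 255" --newtons 40

```text
time: 2.35
ee_pos: [0.494, -0.009, 0.3015]
tcp_rot: [180.0, -0.0, 92.0]
wrist_force: [0.6, -0.0, 1.0]
opening: -0.0
grasp_force: 0.0
```

send_rows --targets "0 0 30 0 255; 0 0 60 0 255; 0 0 84 0 255; 0 0 84 0 255; 0 0 84 0 255; 8 0 84 0 255; 16 0 84 0 255; 22 0 84 0 255; 28 0 84 0 255; 34 0 84 0 255; 40 0 84 0 255; 40 0 84 0 255"

```text
time: 3.85
ee_pos: [0.493, 0.0308, 0.2171]
tcp_rot: [-180.0, -0.0, 91.9]
wrist_force: [0.1, 0.5, 0.0]
opening: 0.0003
grasp_force: 0.0
```

```bash
python3 - <<'E'
from h import *
import cv2
a=camera("scene")[130:255,245:365]; b=camera("side")[130:280,250:370]
f=lambda i:cv2.resize(i,None,fx=400/i.shape[1],fy=400/i.shape[1],interpolation=cv2.INTER_CUBIC)
a,b=f(a),f(b); h=max(len(a),len(b)); c=np.zeros((h,800,3),np.uint8); c[:len(a),:400]=a; c[:len(b),400:]=b
cv2.imwrite("pics/crop1.png",c)
E
```

```text
(no output)
```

View pics/crop1.png

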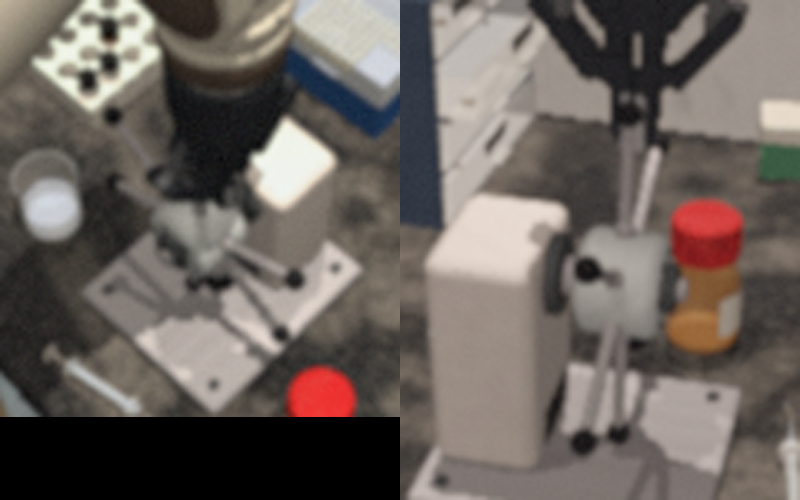

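The wheel turns freely: the pushed spoke is now upright, with its ball at side crop (628,112) and the finger behind it. I'll carry on with this spoke, then re-enter behind the next one.

send_rows --targets "8 0 0 0 255; 16 0 0 0 255; 24 0 0 0 255; 32 0 0 0 255; 40 0 0 0 255; 48 0 0 0 255; 56 0 0 0 255; 64 0 0 0 255; 72 0 0 0 255; 72 0 0 0 255; 72 0 -30 0 255; 72 0 -62 0 255; 72 0 -65 0 255; 30 0 -65 0 255; -10 0 -65 0 255; -43 0 -65 0 255; -43 0 -65 0 255; -43 0 -30 0 255; -43 0 0 0 255; -43 0 0 0 255"

```text
time: 6.45
ee_pos: [0.4933, -0.0121, 0.215]
tcp_rot: [-179.8, -0.0, 91.9]
wrist_force: [-0.4, 0.3, 1.3]
opening: -0.0002
grasp_force: 0.0
```

send_rows --targets "8 0 0 0 255; 16 0 0 0 255; 24 0 0 0 255; 32 0 0 0 255; 40 0 0 0 255; 48 0 0 0 255; 56 0 0 0 255; 64 0 0 0 255; 72 0 0 0 255; 80 0 0 0 255; 88 0 0 0 255; 96 0 0 0 255; 104 0 0 0 255; 110 0 0 0 255; 115 0 0 0 255; 115 0 0 0 255; 115 0 -30 0 255; 115 0 -65 0 255; 115 0 -65 0 255"

```text
time: 8.82
ee_pos: [0.4914, 0.1025, 0.2849]
tcp_rot: [179.8, -0.1, 91.9]
wrist_force: [0.9, 0.4, -0.6]
opening: -0.0002
grasp_force: 0.0
```

```bash
python3 - <<'E'
from h import *
import cv2
print(bot.get_obs()["ee_pos"])
a=camera("scene")[130:255,245:365]; b=camera("side")[130:280,250:370]
f=lambda i:cv2.resize(i,None,fx=400/i.shape[1],fy=400/i.shape[1],interpolation=cv2.INTER_CUBIC)
a,b=f(a),f(b); h=max(len(a),len(b)); c=np.zeros((h,800,3),np.uint8); c[:len(a),:400]=a; c[:len(b),400:]=b
cv2.imwrite("pics/crop2.png",c)
E
```

```text
[0.4914 0.1025 0.2849]
```

View pics/crop2.png

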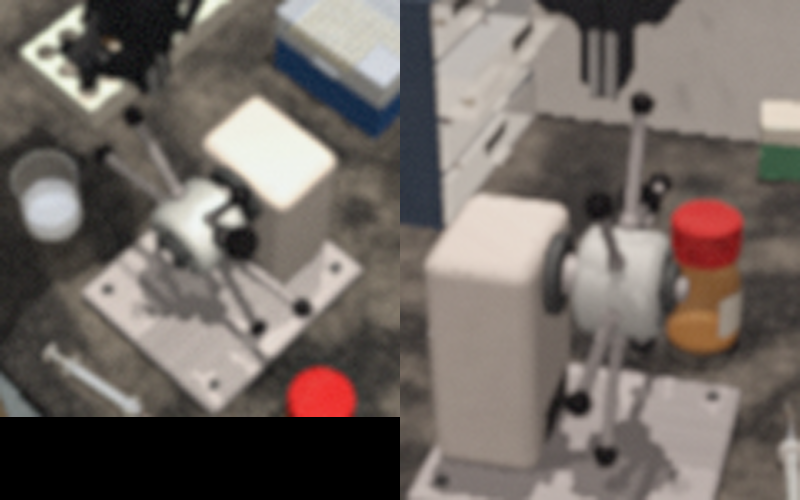

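The stem's cap now shows on the right, at scene crop (240,242). I'll measure the spoke phase before the last push.

```bash
python3 - <<'E'
from fit import *
S=lambda u,v:(245+u*.3,130+v*.3)
D=lambda u,v:(250+(u-400)*.3,130+v*.3)
o=[("scene",S(134,116),-60),("scene",S(103,154),-120),("scene",S(302,307),60),("scene",S(258,327),120),
("side",D(642,103),0),("side",D(659,184),60),("side",D(598,205),-60),("side",D(605,455),-180),("side",D(578,404),-120)]
x,r=fit(o); print(x,r)
ya=np.radians(1.9);ex=np.array([np.cos(ya),np.sin(ya),0]);ey=np.array([-ex[1],ex[0],0]);O=np.array([x[0],x[1],.14])
X=onplane("scene",S(240,242),O,ex)-O; print("stem",np.hypot(X@ey,X[2]),np.degrees(np.arctan2(-X@ey,X[2])))
E
```

```text
[ 0.4919  0.0581 23.4048] [[-0.5871 -0.4899]
 [-0.0001 -0.6503]
 [-0.2895  0.0376]
 [-0.4916 -0.238 ]
 [-0.1287 -0.4054]
 [ 0.2319 -0.9607]
 [-0.0328 -0.0397]
 [ 0.0984 -0.746 ]
 [ 0.0439 -0.6865]]
stem 0.055507397553969474 54.15696783715986
```

send_rows --targets "-30 0 0 0 255; -70 0 0 0 255; -100 0 0 0 255; -115 0 0 0 255; -115 0 0 0 255; -115 0 30 0 255; -115 0 60 0 255; -115 0 67 0 255; -115 0 67 0 255; -107 0 67 0 255; -99 0 67 0 255; -91 0 67 0 255; -83 0 67 0 255; -75 0 67 0 255; -67 0 67 0 255; -59 0 67 0 255; -51 0 67 0 255; -43 0 67 0 255"

```text
time: 11.18
ee_pos: [0.492, 0.0596, 0.215]
tcp_rot: [-180.0, 0.0, 91.9]
wrist_force: [0.3, -2.8, -1.1]
opening: 0.0
grasp_force: 1.3
```

send_rows --targets "6 0 0 0 255; 12 0 0 0 255; 18 0 0 0 255; 23 0 0 0 255; 27 0 0 0 255; 30 0 0 0 255; 30 0 0 0 255; 30 0 0 0 255; 27 0 0 0 255; 27 0 -30 0 255; 27 0 -68 0 255; 27 0 -68 0 255"

```text
time: 12.68
ee_pos: [0.492, 0.0862, 0.2861]
tcp_rot: [179.8, -0.1, 91.9]
wrist_force: [0.1, 0.6, -0.4]
opening: 0.0002
grasp_force: 0.0
```

```bash
python3 - <<'E'
from h import *
import cv2
print(bot.get_obs()["ee_pos"])
a=camera("scene")[130:255,245:365]; b=camera("side")[130:280,250:370]
f=lambda i:cv2.resize(i,None,fx=400/i.shape[1],fy=400/i.shape[1],interpolation=cv2.INTER_CUBIC)
a,b=f(a),f(b); h=max(len(a),len(b)); c=np.zeros((h,800,3),np.uint8); c[:len(a),:400]=a; c[:len(b),400:]=b
cv2.imwrite("pics/crop3.png",c)
E
```

```text
[0.492  0.0862 0.2861]
```

View pics/crop3.png

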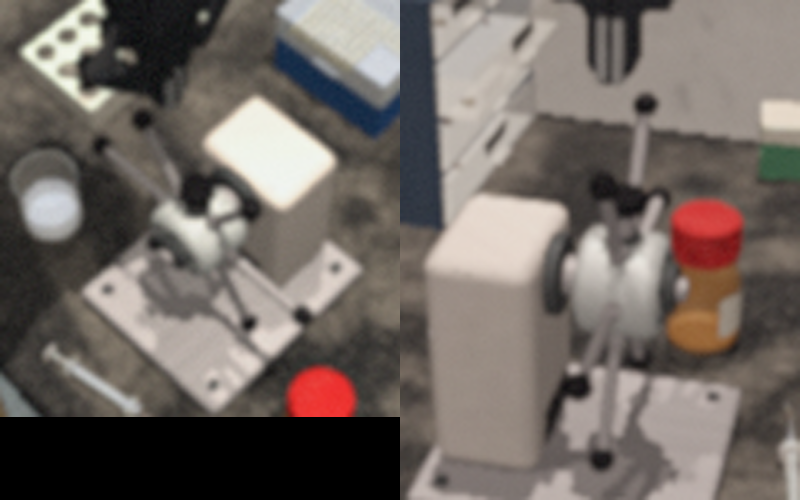

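The stem's cap is now on top of the drum, at scene crop (197,188) and side crop (628,197). I'll measure the angle from the balls.

```bash
python3 - <<'E'
from fit import *
S=lambda u,v:(245+u*.3,130+v*.3)
D=lambda u,v:(250+(u-400)*.3,130+v*.3)
o=[("scene",S(143,119),-60),("scene",S(100,145),-120),("scene",S(302,315),60),("scene",S(250,325),120),
("side",D(646,103),0),("side",D(658,200),60),("side",D(602,187),-60),("side",D(602,459),-180),("side",D(576,385),-120)]
x,r=fit(o,(.49,.057,30)); print(x,r)
for k in range(2): print(fit(o[:4] if k==0 else o[4:],(.492,.058,30))[0])
E
```

```text
[ 0.4919  0.0579 29.6655] [[-0.534  -0.4579]
 [ 0.4186 -0.4234]
 [-0.2114 -0.0848]
 [-0.6756 -0.8945]
 [-0.2496 -0.2078]
 [ 0.4619 -1.3215]
 [ 0.1184 -0.4767]
 [-0.218  -0.7989]
 [ 0.5278 -0.0966]]
[ 0.4915  0.0565 29.3019]
[ 0.4916  0.0603 30.2847]
```

The spokes sit at 29.7°, so the stem is within about 0.5° of vertical. The gripper is clear of the wheel and nothing beside the mixer has moved.

```bash
python3 -c "
from workcell import ticket
print(ticket.job_done())"
```

```text
the job is handed in; nothing more can be done
None
```

I pushed three spokes counter-clockwise in turn; the filling stem now points straight up, by camera within about 0.5° of vertical. The gripper is clear of the wheel, the beaker, bottle and syringe show no movement in the pictures, and I handed the job in at about 13 s; no verdict was returned.

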